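Dig the rail module out of the switch tote and clip it on the rail

ROBOT

A 6-joint arm with a two-finger parallel gripper is mounted at the origin on the work surface. World frame = base frame: x ahead of the robot, y to its left, z up, the work surface at z = 0. Lengths are in m, angles in rad, forces in N, time in s.
With the tool pointing down it reaches from about 0.35 to 0.925 m from the base axis. Payload 6.4 kg.
Tool frame: the origin (TCP) lies midway between the tips of the shut fingers; the grasp point (between the pads) lies 19 mm behind it; z points along the fingers, x is the direction in which the jaws open and shut, and the axes are right-handed (so a half turn about z gives the same grasp; the last joint's range is limited). The gripper opens to 85 mm and grips with 20 to 120 N. Pads are 22 mm wide; open, the fingers measure 114 mm over their backs; the gripper's body (76 mm by 85 mm) begins 54 mm behind the grasp point. The pads swing forward as they close: fully open they stand 13 mm farther back than shut.
Start: joints at [-1.517, 0.245, 1.558, -0, 1.339, -0.174], TCP at [0.147, -0.633, 0.231] pointing down, gripper open.
Joint ranges: [-3.13, 3.13], [-1.02, 2.26], [0.13, 2.54], [-0.95, 4.09], [0.21, 2.88], [-2.74, 2.74]. Speed limits (rad/s): [2.57, 2.57, 3.14, 3.14, 3.14, 3.14].

INTERFACE

Orientations are given as a 3x3 rotation matrix whose columns are the frame's x, y, z axes.
In Python, from rig import observe, snapshot, calibration, close_job gives the robot as it stands.
- The arm moves only by the shell command python3 -m crank 'ROWS' [FORCE]. ROWS is JSON, one flat list of numbers, 7 for each row, row after row: the shift along the world's x, y, z in m, then the turn, a rotation vector about the world's x, y, z in degrees, then the gripper command: -1 is shut, 1 is fully open, values between are in proportion. A call has 1 to 10 rows; each row is the pose to reach, as a shift and turn from the pose commanded when the call began; what a row does not reach only later rows make up. A row lasts 1/12 s, in which the tool goes at most 41.7 mm and 7.16 degrees, less where a joint would pass 70% of its speed; a pose out of reach is approached as far as the arm can. A call with a gripper value outside its range is refused whole. The fingers move at their own pace and stop on an object; FORCE is the grip in N (left out, the last holds). Time passes only in rows, so rows that repeat a pose let the fingers close. It gives the time, the measured TCP pose, the force and the opening at its end, in the units of the state.
- observe(): the state, without advancing time (a new reading comes with each control period).
- snapshot(name): name is "scene" or "top" or "wrist"; returns (picture, depth): 400x640x3 uint8, red, green, blue; 400x640 float32, m along the optical axis (not along the pixel's ray), 0 where there is no reading.
- calibration(name): a dict with "intrinsics" (3x3 intrinsics, pixels), "cam_to_world" (4x4, takes a point from camera to world coordinates); the wrist camera has in their place "mount" (4x4, takes a point from camera to tool coordinates, whose origin is the TCP and whose axes are the tool frame's). Camera axes: x right, y down, z forward; pixel columns grow to the right and rows downward; lengths in m; the calibration is good to about 2 mm. A picture is of the moment at which its call begins: read the wrist's pose just before it. calibration takes no time and is no camera call.
- close_job(): hands the job in, once; it reports no verdict.
The state is a dict: "time_s": time; "joint_positions": joint angles; "joint_vel": joint speeds; "joint_torque": joint torques, N m; "tool_pos": TCP position; "tcp_rot": TCP orientation; "force": force on the tool from outside, world axes, zero at the start; "torque": the same for the moment, N m; "finger_gap": finger opening in m.
Only numpy, scipy, OpenCV 4.12 (cv2) and the standard library are available. Lean on these libraries where they do the work, as an engineer would, in place of code of your own. Each camera call takes 0.05 s, during which the arm holds its last target.

TASK

In the white tote a block-shaped rail module lies under the levers of two stalk switches. Move both switches aside so that nothing lies over the module any more, leaving them inside the tote, then lift the module out and mount it square across the free stretch of the rail on the stand: hook its lip under one edge of the rail with the module tilted, then press its other end down until the foot clip snaps under the other edge, and let go.

Things in the scene. Friction and masses are not known exactly. Their poses are not given: they have to be found in the camera images.
- tote: White open tote, fixed, 300 (its x) by 400 (y) by 90 mm high, walls and floor 5 mm. Origin under its centre, on the table. Module and switches start in its -y half; its +y half is free but for a round black cap (40 mm across, 26 high) near x -115, y +165 mm, which does not matter.
- module: Black block, loose, 0.2 kg, 124 (x) by 44 (y) by 50 mm high, standing on its feet on the tote floor, hook end (-x) roughly towards the robot. Origin: centre of its lowest plane, z up. Block fills z 14 to 50 mm; hook and clip hang below. Grip it across its width, above z 19 mm: once mounted, the rail passes under the block (z 14) to both sides.
- hook_end (a point): (-38.5, 0, 14) mm in the module's frame: inner corner of hook wall and underside. The hook is as wide as the block: wall x -48 to -38.5 mm, z 0 to 14; lip x -38.5 to -31.5 mm, z 0 to 5.5, leaving a slot 8.5 mm high, 7 mm deep, open to +x, that takes a rail edge. A 16 degree tilt, foot end up, suits hooking.
- foot_end (a point): (37.5, 0, 14) mm in the module's frame, on its underside above the clip's nose. The grey sprung clip, 22 mm wide, stands between two fixed legs (x 39.5 to 47.5 mm, z 0 to 14); its nose reaches in to x 34 mm, flat on top at z 9 mm, with a ramp below down to x 38.5 mm.
- clip (a joint): Foot clip of the module, m: 0 = sprung in (at rest, and when snapped home), up to 0.006 = pushed out along the module's +x by the rail edge on the ramp. Spring 1 N plus 1 N per mm; pressing on the block's top at the +x end (x 45 mm) with about 5 to 15 N snaps it.
- stalk_a: Stalk switch, black, loose, 0.2 kg, most in its housing: 54 (x) by 46 (y) by 75 mm high, standing on the tote floor. Origin under the housing's centre, z up, lever along +x, axis at z 65 mm: round neck 18 mm thick to x 62, then a broad grip 30 wide, 22 thick, end at x 137 mm. It stands on the module's +y side, lever 4 mm above the module, crossing at module x +28.
- stalk_b: A second stalk switch, the same as stalk_a, standing on the module's -y side; its lever passes over the module towards +y, crossing at module x -28 mm.
- stalk_a_neck (a point): On the lever axis of stalk_a, 45 mm from its origin along +x, in the thin part between housing and module: about 30 mm clear there, so it can be gripped from above, jaws closing across the lever, opened no wider than 35 mm.
- stalk_a_mid (a point): On the lever axis of stalk_a, 90 mm from its origin along +x.
- stalk_a_tip (a point): On the lever axis of stalk_a near the tip, 135 mm from its origin along +x.
- stalk_b_neck (a point): As stalk_a_neck, on stalk_b.
- stalk_b_mid (a point): As stalk_a_mid, on stalk_b.
- stalk_b_tip (a point): As stalk_a_tip, on stalk_b.
- rail: Rail stand, fixed: steel plate 160 (x) by 300 (y) by 12 mm with an aluminium top-hat rail 75 mm wide, 260 long along y. Origin under the plate's centre. Rail edges at x +-37.5 mm: flanges 4 mm thick, z 36 to 40, free underneath (24 mm high, 12 mm inwards). A mounted module's underside lies on z 40 mm; its hook may be at either edge.
- rail_gap (a point): (0, -30, 40) mm in the stand's frame, on the rail's top: in the free stretch between a like module already mounted at y 81 to 125 mm (36 mm above the rail) and a grey end stop at y -129 to -119 mm (13 mm above the rail).
Mind the look-alikes: they are no part of the job. Leave any green look-alike of the module alone.

How it is judged:
On the way, in this order (a step that is already met when the one before it is completed fails the run):
1. both levers off the module (every lever point 70 mm lengthways or 33 mm sideways from its middle), both switches in the tote, module still down in it ((x of stalk_a_neck in the frame of module above 0.07 m or x of stalk_a_neck in the frame of module below -0.07 m or y of stalk_a_neck in the frame of module above 0.033 m or y of stalk_a_neck in the frame of module below -0.033 m) and (x of stalk_a_mid in the frame of module above 0.07 m or x of stalk_a_mid in the frame of module below -0.07 m or y of stalk_a_mid in the frame of module above 0.033 m or y of stalk_a_mid in the frame of module below -0.033 m) and (x of stalk_a_tip in the frame of module above 0.07 m or x of stalk_a_tip in the frame of module below -0.07 m or y of stalk_a_tip in the frame of module above 0.033 m or y of stalk_a_tip in the frame of module below -0.033 m) and (x of stalk_b_neck in the frame of module above 0.07 m or x of stalk_b_neck in the frame of module below -0.07 m or y of stalk_b_neck in the frame of module above 0.033 m or y of stalk_b_neck in the frame of module below -0.033 m) and (x of stalk_b_mid in the frame of module above 0.07 m or x of stalk_b_mid in the frame of module below -0.07 m or y of stalk_b_mid in the frame of module above 0.033 m or y of stalk_b_mid in the frame of module below -0.033 m) and (x of stalk_b_tip in the frame of module above 0.07 m or x of stalk_b_tip in the frame of module below -0.07 m or y of stalk_b_tip in the frame of module above 0.033 m or y of stalk_b_tip in the frame of module below -0.033 m) and x of stalk_a in the frame of tote between -0.15 and 0.15 m and y of stalk_a in the frame of tote between -0.2 and 0.2 m and z of stalk_a in the frame of tote between -0.01 and 0.12 m and x of stalk_a_mid in the frame of tote between -0.15 and 0.15 m and y of stalk_a_mid in the frame of tote between -0.2 and 0.2 m and z of stalk_a_mid in the frame of tote between -0.01 and 0.12 m and x of stalk_b in the frame of tote between -0.15 and 0.15 m and y of stalk_b in the frame of tote between -0.2 and 0.2 m and z of stalk_b in the frame of tote between -0.01 and 0.12 m and x of stalk_b_mid in the frame of tote between -0.15 and 0.15 m and y of stalk_b_mid in the frame of tote between -0.2 and 0.2 m and z of stalk_b_mid in the frame of tote between -0.01 and 0.12 m and z of module in the frame of tote below 0.04 m), for 0.2 s.
2. the module is lifted out, its underside more than 100 mm above the table (height (world z) of module above 0.1 m), for 0.1 s.
At the end, for the whole second after the job is handed in: Module across the free stretch of the rail, underside on the rail top at both ends (-4/+2.5 mm), centred within 5 mm, square within 0.08 rad, foot clip sprung back in (under 1.5 mm), at rest; both stalk switches at rest inside the tote (z of hook_end in the frame of rail between 0.036 and 0.0425 m and z of foot_end in the frame of rail between 0.036 and 0.0425 m and x of module in the frame of rail between -0.005 and 0.005 m and y of module in the frame of rail between -0.1 and 0.06 m and angle between the x axis of module and the x axis of rail, either way round below 0.08 rad and value of joint clip below 0.0015 m and x of stalk_a in the frame of tote between -0.15 and 0.15 m and y of stalk_a in the frame of tote between -0.2 and 0.2 m and z of stalk_a in the frame of tote between -0.01 and 0.12 m and x of stalk_a_mid in the frame of tote between -0.15 and 0.15 m and y of stalk_a_mid in the frame of tote between -0.2 and 0.2 m and z of stalk_a_mid in the frame of tote between -0.01 and 0.12 m and x of stalk_b in the frame of tote between -0.15 and 0.15 m and y of stalk_b in the frame of tote between -0.2 and 0.2 m and z of stalk_b in the frame of tote between -0.01 and 0.12 m and x of stalk_b_mid in the frame of tote between -0.15 and 0.15 m and y of stalk_b_mid in the frame of tote between -0.2 and 0.2 m and z of stalk_b_mid in the frame of tote between -0.01 and 0.12 m and linear speed of each of stalk_a, stalk_b, module below 0.03 m/s); the robot touches nothing.
It also fails if it takes over 72 s, if anything falls off the work surface, if the arm or the gripper's body presses on something with over 40 N, if the wrist force passes 120 N, or if a joint passes its speed limit or range.

## Working session

There is one attempt and no reset: what is moved stays moved. The work goes in short steps, Python scripts to look and compute and a shell command to move; the robot and the scene stay as the last step left them, time stands still between calls to the robot, and variables do not carry over. Pictures are saved under pics/ and viewed, and the job is handed in when it is done.

```bash
ls; mkdir -p pics; python3 - <<'E'
from rig import *
import cv2,numpy as np
s=observe();print(s)
for n in ("scene","top"):
    p,d=snapshot(n);cv2.imwrite(f"pics/{n}0.png",p[:,:,::-1]);np.save(f"{n}0.npy",d)
    print(n,calibration(n))
print(calibration("wrist"))
E
```

```text
pics
{'time_s': 0.0, 'joint_positions': array([-1.51711426e+00,  2.45859039e-01,  1.55900857e+00, -1.91856447e-05,
        1.33870983e+00, -1.74093962e-01]), 'joint_vel': array([-0.00064493, -0.00220655,  0.00019963,  0.00039358,  0.00072933,
       -0.0002745 ]), 'joint_torque': array([ 1.31337089e-03, -4.29503632e+01, -3.26127398e+01, -1.64394251e-04,
        5.19340363e-03, -9.49657931e-06]), 'tool_pos': array([ 0.14675188, -0.63264213,  0.2301545 ]), 'tcp_rot': array([[ 2.25815748e-01, -9.74170022e-01, -1.25140526e-04],
       [-9.74168063e-01, -2.25815548e-01,  1.98092367e-03],
       [-1.95801513e-03, -3.25415855e-04, -9.99998030e-01]]), 'force': array([-1.39048155, -0.18880598, -0.15345799]), 'torque': array([ 0.05023228,  0.00414164, -0.01783862]), 'finger_gap': 0.08558922349814012}
scene {'intrinsics': array([[380.91767543,   0.        , 325.04166202],
       [  0.        , 380.91767543, 192.71454907],
       [  0.        ,   0.        ,   1.        ]]), 'cam_to_world': array([[-0.67468515,  0.52775816, -0.5160148 ,  0.89865367],
       [ 0.73804398,  0.47333434, -0.48088011
[... 396 characters left out ...]
  [-0.99974492, -0.02097042,  0.00838717, -0.06554061],
       [-0.00585215, -0.11814831, -0.99297872,  1.10898666],
       [ 0.        ,  0.        ,  0.        ,  1.        ]])}
{'intrinsics': array([[284.23857479,   0.        , 316.31582474],
       [  0.        , 284.23857479, 197.090026  ],
       [  0.        ,   0.        ,   1.        ]]), 'mount': array([[ 9.99999949e-01, -2.11834837e-04, -2.38308965e-04,
        -8.31353414e-04],
       [ 2.66934471e-04,  9.64973868e-01,  2.62345883e-01,
        -6.63043198e-02],
       [ 1.74387926e-04, -2.62345934e-01,  9.64973876e-01,
        -1.42007139e-01],
       [ 0.00000000e+00,  0.00000000e+00,  0.00000000e+00,
         1.00000000e+00]])}
```

View pics/top0.png

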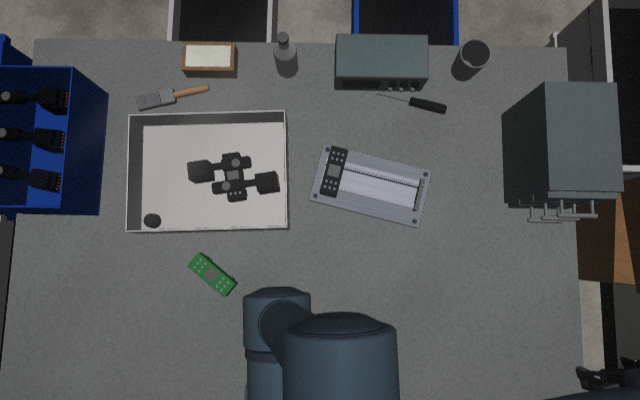

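View pics/scene0.png

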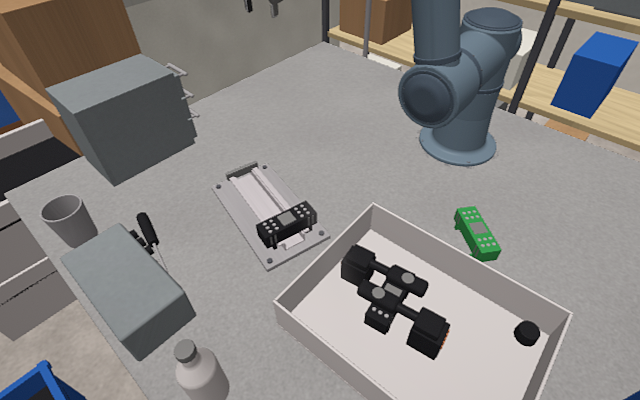

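```bash
cat > h.py <<'E'
import numpy as np,cv2
from rig import *
def ray(cal,u,v):
    K=cal["intrinsics"];T=cal["cam_to_world"]
    d=np.array([(u-K[0,2])/K[0,0],(v-K[1,2])/K[1,1],1.]);return T[:3,3],T[:3,:3]@d
def atz(cal,u,v,z):
    o,d=ray(cal,u,v);return o+d*(z-o[2])/d[2]
def wcal(s=None):
    s=s or observe();c=calibration("wrist");T=np.eye(4);T[:3,:3]=s["tcp_rot"];T[:3,3]=s["tool_pos"]
    return dict(intrinsics=c["intrinsics"],cam_to_world=T@c["mount"])
def cloud(cal,d):
    K=cal["intrinsics"];v,u=np.mgrid[:d.shape[0],:d.shape[1]]
    P=np.stack([(u-K[0,2])/K[0,0]*d,(v-K[1,2])/K[1,1]*d,d],-1)
    T=cal["cam_to_world"];return P@T[:3,:3].T+T[:3,3]
E
python3 - <<'E'
import cv2,numpy as np
p=cv2.imread("pics/top0.png")
cv2.imwrite("pics/t1.png",cv2.resize(p[100:240,120:300],None,fx=4.4,fy=4.2,interpolation=cv2.INTER_CUBIC))
cv2.imwrite("pics/t2.png",cv2.resize(p[135:235,300:440],None,fx=5.5,fy=5.5,interpolation=cv2.INTER_CUBIC))
E
```

```text
(no output)
```

View pics/t1.png

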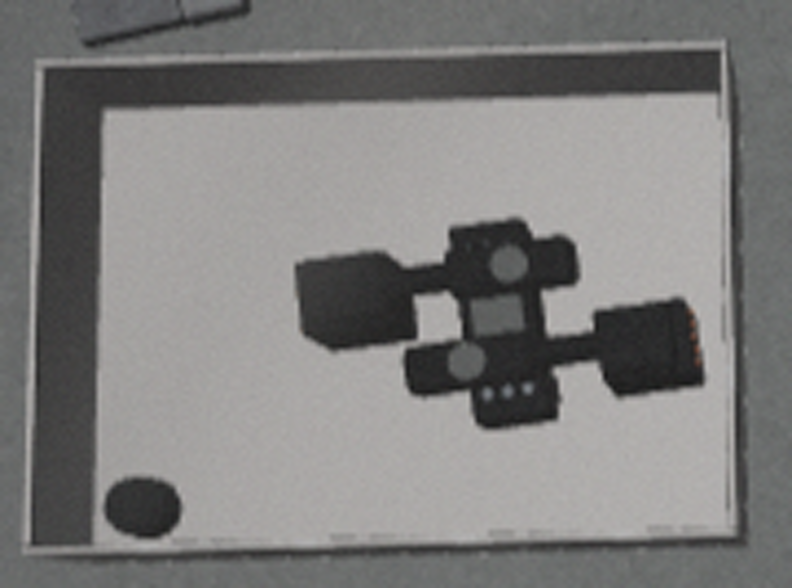

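View pics/t2.png

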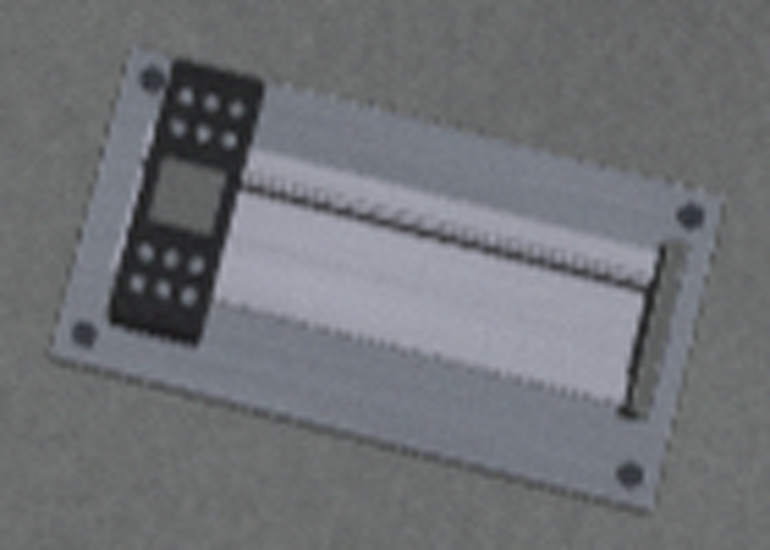

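```bash
python3 - <<'E'
from h import *
c=calibration("top")
def t1(x,y,z): return atz(c,(x+.5)/4.4+120-.5,(y+.5)/4.2+100-.5,z)
def t2(x,y,z): return atz(c,(x+.5)/5.5+300-.5,(y+.5)/5.5+135-.5,z)
R=[t1(*a,.09) for a in((37,60),(727,42),(738,540),(27,552))]
print(np.round(R,4),np.mean(R,0))
S=[t2(*a,.012) for a in((137,48),(720,200),(655,512),(52,355))]
print(np.round(S,4),np.mean(S,0))
for Q in (R,S): print([round(float(np.linalg.norm(Q[i]-Q[i-1])),4) for i in range(4)],[np.degrees(np.arctan2(*(Q[i]-Q[i-1])[[1,0]])) for i in range(4)])
d=np.load("top0.npy");P=cloud(c,d)
n=cv2.imread("pics/top0.png").max(2)
X=P[...,0];Y=P[...,1];Z=P[...,2]
for z0,z1,nm in((.074,.09,'high'),(.045,.062,'mid')):
    m=np.zeros(Z.shape,bool);m[120:210,180:285]=1
    m&=(Z>z0)&(Z<z1)
    k,l,st,ce=cv2.connectedComponentsWithStats(m.astype(np.uint8))
    for i in range(1,k):
        if st[i,4]<30: continue
        q=P[l==i];r=cv2.minAreaRect(q[:,:2].astype(np.float32)*1000);print(nm,st[i],q.mean(0).round(4),r,np.median(q[:,2]))
E
```

```text
[[0.7026 0.4231 0.09  ]
 [0.7217 0.0259 0.09  ]
 [0.4214 0.0106 0.09  ]
 [0.4059 0.4064 0.09  ]] [0.56290668 0.21650582 0.09      ]
[[ 0.6578 -0.077   0.012 ]
 [ 0.5878 -0.3615  0.012 ]
 [ 0.4353 -0.3289  0.012 ]
 [ 0.505  -0.0389  0.012 ]] [ 0.54648422 -0.20155965  0.012     ]
[0.2971, 0.3976, 0.3006, 0.3961] [np.float64(3.2214926940871904), np.float64(-87.25032004168963), np.float64(-177.08710449937934), np.float64(92.24096556939064)]
[0.1575, 0.2931, 0.1559, 0.2983] [np.float64(-13.998264407594844), np.float64(-103.81953269306692), np.float64(167.91552297451656), np.float64(76.49100541366516)]
high [189 156  62  21 674] [0.5781 0.1916 0.079 ] ((581.6471557617188, 188.17684936523438), (39.91461181640625, 155.46170043945312), 11.719904899597168) 0.07899528509636633
high [212 171  62  23 686] [0.534  0.1239 0.0789] ((532.7315673828125, 128.53306579589844), (40.92240905761719, 155.1206817626953), 11.629034042358398) 0.07886672877971679
mid [222 151  18   8  92] [0.6111 0.1671 0.0534] ((611.4995727539062, 166.92648315429688), (15.274557113647461, 44.317527770996094), 9.900891304016113) 0.05328911238954448
mid [224 169  19  11 161] [0.5601 0.157  0.0538] ((558.2130737304688, 157.95034790039062), (27.048620223999023, 44.6804084777832), 10.165326118469238) 0.05389991057790122
mid [189 171  23  10  47] [0.5502 0.2376 0.0554] ((549.4326782226562, 240.90603637695312), (14.533162117004395, 54.663089752197266), 21.5323486328125) 0.056467950966611724
mid [258 179  22  13  50] [0.5286 0.0585 0.0548] ((525.3458251953125, 61.520416259765625), (19.66016387939453, 58.4188346862793), 33.30965042114258) 0.05531412661419943
mid [227 187  18  14 156] [0.5069 0.1478 0.0534] ((509.5225830078125, 149.13677978515625), (27.767793655395508, 44.118797302246094), 11.397436141967773) 0.0535007435707211
```

```bash
python3 -m crank '[0.4,0.43,-0.03,0,0,-26.5,1,0.4,0.43,-0.03,0,0,-26.5,1,0.4,0.43,-0.03,0,0,-26.5,1,0.4,0.43,-0.03,0,0,-26.5,1,0.4,0.43,-0.03,0,0,-26.5,1,0.4,0.43,-0.03,0,0,-26.5,1,0.4,0.43,-0.03,0,0,-26.5,1,0.4,0.43,-0.03,0,0,-26.5,1,0.4,0.43,-0.03,0,0,-26.5,1,0.4,0.43,-0.03,0,0,-26.5,1]'
```

```text
time_s: 0.93
tool_pos: [0.4311, -0.3266, 0.2097]
tcp_rot: [[-0.233, -0.973, -0.0], [-0.973, 0.233, 0.0], [-0.0, 0.0, -1.0]]
force: [0.8, 0.1, 0.1]
finger_gap: 0.0852
```

```bash
python3 -m crank '[0.118,0.125,-0.01,0,0,0,1,0.118,0.125,-0.01,0,0,0,1,0.118,0.125,-0.01,0,0,0,1,0.118,0.125,-0.01,0,0,0,1,0.118,0.125,-0.01,0,0,0,1,0.118,0.125,-0.01,0,0,0,1,0.118,0.125,-0.01,0,0,0,1]'
python3 - <<'E'
from h import *
s=observe();p,d=snapshot("wrist");cv2.imwrite("pics/w1.png",p[:,:,::-1]);np.savez("w1.npz",d=d,**{k:v for k,v in wcal(s).items()});print(s["tool_pos"],s["joint_vel"],s["joint_positions"])
E
```

```text
time_s: 1.52
tool_pos: [0.5479, -0.2035, 0.1996]
tcp_rot: [[-0.232, -0.973, -0.001], [-0.973, 0.232, 0.0], [0.0, 0.001, -1.0]]
force: [0.2, 0.8, -0.5]
finger_gap: 0.0852
[ 0.54786294 -0.20346924  0.19955612] [-3.50052057e-02 -8.97770128e-03  4.27855807e-03 -7.57866393e-04
  2.97511598e-05 -4.41646401e-04] [-5.49262993e-01  1.24522422e-01  1.75575954e+00 -5.12791297e-04
  1.26230671e+00  1.25562050e+00]
```

View pics/w1.png

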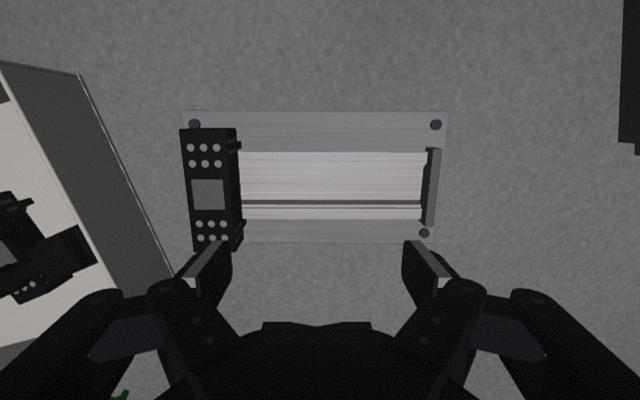

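```bash
python3 - <<'E'
import cv2
p=cv2.imread("pics/w1.png")
cv2.imwrite("pics/w1c.png",cv2.resize(p[105:250,175:455],None,fx=2.8,fy=4,interpolation=cv2.INTER_CUBIC))
E
```

```text
(no output)
```

View pics/w1c.png

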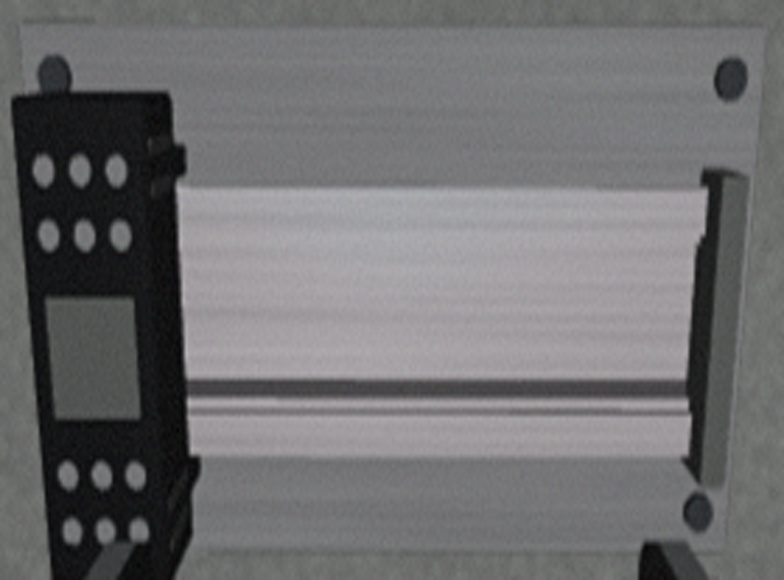

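```bash
python3 - <<'E'
from h import *
c=dict(np.load("w1.npz"));d=c.pop("d")
f=lambda x,y,z: atz(c,(x+.5)/2.8+175-.5,(y+.5)/4+105-.5,z)
def ang(a,b): return np.degrees(np.arctan2(*(b-a)[[1,0]]))
a,b=f(200,187,.04),f(690,189,.04);e,g=f(200,458,.04),f(680,458,.04)
print(a,b,e,g,ang(b,a),ang(g,e))
t=np.radians((ang(b,a)+ang(g,e))/2-90)
ux=np.array([np.cos(t),np.sin(t)]);uy=np.array([-ux[1],ux[0]])
print(np.degrees(t),"width",((a+b-e-g)/2)[:2]@ux,"xc along ux",((a+b+e+g)/4)[:2]@ux)
TL,TR,BR=f(20,22,.012),f(768,30,.012),f(722,548,.012)
print(TL,TR,BR,np.linalg.norm(TL-TR),np.linalg.norm(TR-BR),(TL+BR)/2, ang(TR,TL)-90,ang(BR,TR))
print("plate c along",(TL+BR)[:2]/2@ux,(TL+BR)[:2]/2@uy, )
# module mounted top z=.076 corners
m=[f(*q,.076) for q in((14,97),(135,93))];print("mod y",[q[:2]@uy for q in m])
st=[f(*q,.053) for q in((712,186),(748,178))];print("stop y",[q[:2]@uy for q in st])
P=cloud(c,d)
for q in((400,250),(400,120),(400,500)):
  u,v=int(q[0]/2.8+175),int(q[1]/4+105);print(P[v,u])
m=(P[...,2]>.03)&(P[...,2]<.046);m[:,:245]=0;m[:,420:]=0;m[:140]=0;m[230:]=0
q=P[m];x=q[:,:2]@ux;print("depth x range",np.percentile(x,[.5,1,50,99,99.5]),np.median(q[:,2]))
E
```

```text
[ 0.59794434 -0.13860598  0.04      ] [ 0.5546419  -0.31783071  0.04      ] [ 0.52558246 -0.116288    0.04      ] [ 0.48087333 -0.30360052  0.04      ] 76.41708918064604 76.57540084222123
-13.503754988566357 width 0.07531247177044588 xc along ux 0.5759960977489917
[ 0.65664554 -0.0753188   0.012     ] [ 0.58576889 -0.36325319  0.012     ] [ 0.43454032 -0.32566138  0.012     ] 0.2965294460830473 0.15583075761298004 [ 0.54559293 -0.20049009  0.012     ] -13.828742757987584 -13.95943178995547
plate c along 0.5773260610236995 -0.0675465575330392
mod y [np.float64(0.05509832689188771), np.float64(0.015763886042253098)]
stop y [np.float64(-0.1826071439505947), np.float64(-0.19533026980689402)]
[ 0.56047112 -0.2065073   0.01470812]
[ 0.59563936 -0.21487965  0.01260495]
[ 0.48297026 -0.1880799   0.01085282]
depth x range [0.53830749 0.53853319 0.55389368 0.61325871 0.61333189] 0.03932278766106112
```

```bash
python3 -m crank '[0.01,0.4,0.03,0,0,111,1,0.01,0.4,0.03,0,0,111,1,0.01,0.4,0.03,0,0,111,1,0.01,0.4,0.03,0,0,111,1,0.01,0.4,0.03,0,0,111,1,0.01,0.4,0.03,0,0,111,1,0.01,0.4,0.03,0,0,111,1,0.01,0.4,0.03,0,0,111,1,0.01,0.4,0.03,0,0,111,1,0.01,0.4,0.03,0,0,111,1]'
python3 -m crank '[0,0,0,0,0,38,1,0,0,0,0,0,38,1,0,0,0,0,0,38,1,0,0,0,0,0,38,1,0,0,0,0,0,38,1,0,0,0,0,0,38,1,0,0,0,0,0,38,1]'
python3 - <<'E'
from h import *
s=observe();p,d=snapshot("wrist");cv2.imwrite("pics/w2.png",p[:,:,::-1]);np.savez("w2.npz",d=d,**{k:v for k,v in wcal(s).items()});print(s["tool_pos"],s["joint_vel"],s["joint_positions"])
E
```

```text
time_s: 2.4
tool_pos: [0.5581, 0.1979, 0.2307]
tcp_rot: [[0.853, -0.523, 0.001], [-0.523, -0.853, 0.001], [0.0, -0.001, -1.0]]
force: [0.3, 0.3, 0.2]
finger_gap: 0.0855
time_s: 2.98
tool_pos: [0.5585, 0.1945, 0.2301]
tcp_rot: [[0.994, 0.105, 0.0], [0.105, -0.994, -0.0], [0.0, 0.0, -1.0]]
force: [1.8, -0.2, -0.2]
finger_gap: 0.0856
[0.55848731 0.194539   0.23011014] [ 0.00536771  0.00323953 -0.00218618  0.00139579 -0.0017888   0.06133208] [ 1.43724634e-01  1.10864164e-01  1.71282730e+00 -2.40284404e-04
  1.31788760e+00  3.83748255e-02]
```

View pics/w2.png

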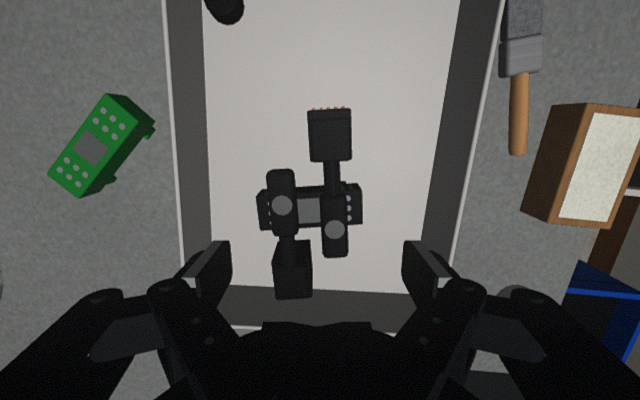

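```bash
python3 - <<'E'
import cv2
p=cv2.imread("pics/w2.png")
p=cv2.convertScaleAbs(p,alpha=2)
cv2.imwrite("pics/w2c.png",cv2.resize(p[100:305,245:375],None,fx=3,fy=2.9,interpolation=cv2.INTER_CUBIC))
E
```

```text
(no output)
```

View pics/w2c.png

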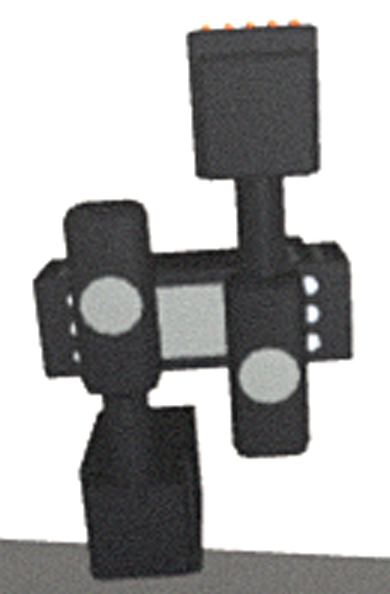

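```bash
python3 - <<'E'
from h import *
c=dict(np.load("w2.npz"));d=c.pop("d");P=cloud(c,d)
f=lambda x,y,z: atz(c,(x+.5)/3+245-.5,(y+.5)/2.9+100-.5,z)
def ang(a,b): return np.degrees(np.arctan2(*(b-a)[[1,0]]))
for nm,n,t in(("a",(260,205),(272,456)),("b",(130,397),(103,202))):
    N,T=f(*n,.07),f(*t,.07);A=ang(N,T);u=np.array([np.cos(np.radians(A)),np.sin(np.radians(A))])
    o=T[:2]-.137*u
    print(nm,N,T,A,"origin",o,"neck",o+.045*u)
    # cloud line fit of lever grip top
    m=(P[...,2]>.066)&(P[...,2]<.09); m[:100]=0;m[300:]=0
    q=P[m][:,:2]-T[:2];al=-q@u;la=q@np.array([-u[1],u[0]])
    for r in((.0,.02),(.02,.04),(.04,.06),(.06,.072),(.078,.105),(.113,.13),(.13,.16)):
        k=(al>r[0])&(al<r[1])&(abs(la)<.03)
        if k.sum()>3: print(r,k.sum(),np.round(np.percentile(la[k],[2,98])*1000,1))
m=(P[...,2]>.048)&(P[...,2]<.060);m[:180]=0;m[240:]=0;m[:,:255]=0;m[:,365:]=0
print(cv2.minAreaRect(P[m][:,:2].astype(np.float32)*1000))
Q=[f(*q,.055) for q in((37,274),(347,248),(351,352),(48,375))]
print(np.round(Q,4),np.mean(Q,0),ang(Q[0],Q[1]),ang(Q[3],Q[2]))
E
```

```text
a [0.57281841 0.21092793 0.07      ] [0.58958798 0.10999821 0.07      ] -80.56642773448716 origin [0.56713313 0.24514546] neck [0.57450881 0.20075402]
(0.0, 0.02) 332 [-14.7  14.5]
(0.02, 0.04) 445 [-14.5  13.8]
(0.04, 0.06) 471 [-14.3  14.5]
(0.06, 0.072) 293 [-14.2  13.9]
(0.078, 0.105) 406 [-8.4  8.5]
(0.113, 0.13) 633 [-18.8  19.5]
(0.13, 0.16) 1062 [-18.8  19.1]
b [0.53258864 0.12969331 0.07      ] [0.5168476  0.20614235 0.07      ] 101.6347387890272 origin [0.54447663 0.07195726] neck [0.5354014  0.11603266]
(0.0, 0.02) 565 [-14.7  13.6]
(0.02, 0.04) 512 [-14.4  14.5]
(0.04, 0.06) 483 [-13.9  14.8]
(0.06, 0.072) 263 [-13.5  14.8]
(0.078, 0.105) 342 [-6.6 10.5]
(0.113, 0.13) 474 [-16.9  21.7]
(0.13, 0.16) 605 [-16.1  22.2]
((554.142822265625, 158.57838439941406), (124.01842498779297, 44.240230560302734), 9.909411430358887)
[[0.4919 0.1719 0.055 ]
 [0.6089 0.1949 0.055 ]
 [0.6167 0.152  0.055 ]
 [0.4985 0.1294 0.055 ]] [0.55400725 0.16207741 0.055     ] 11.13133958082608 10.815049975140212
```

```bash
python3 -m crank '[0.016,0.006,-0.05,0,0,3.4,-0.2,0.016,0.006,-0.09,0,0,3.4,-0.2,0.016,0.006,-0.09,0,0,3.4,-0.2,0.016,0.006,-0.09,0,0,3.4,-0.2,0.016,0.006,-0.1,0,0,3.4,-0.2]' 60
python3 -m crank '[0,0,-0.04,0,0,0,-0.2,0,0,-0.08,0,0,0,-0.2,0,0,-0.082,0,0,0,-0.2,0,0,-0.082,0,0,0,-0.2]'
python3 - <<'E'
from h import *
s=observe();print(s["tool_pos"],s["force"],s["finger_gap"]);p,d=snapshot("wrist");cv2.imwrite("pics/w3.png",p[:,:,::-1])
E
```

```text
time_s: 3.45
tool_pos: [0.576, 0.2022, 0.1327]
tcp_rot: [[0.986, 0.165, 0.004], [0.165, -0.986, 0.001], [0.004, 0.0, -1.0]]
force: [1.0, 0.7, 1.2]
finger_gap: 0.034
time_s: 3.78
tool_pos: [0.5735, 0.2022, 0.0477]
tcp_rot: [[0.986, 0.166, -0.002], [0.166, -0.986, -0.0], [-0.003, -0.0, -1.0]]
force: [0.5, 0.2, 0.7]
finger_gap: 0.0339
[0.5734891  0.2022075  0.04771631] [0.50239854 0.21360334 0.71117182] 0.03388864713179072
```

View pics/w3.png

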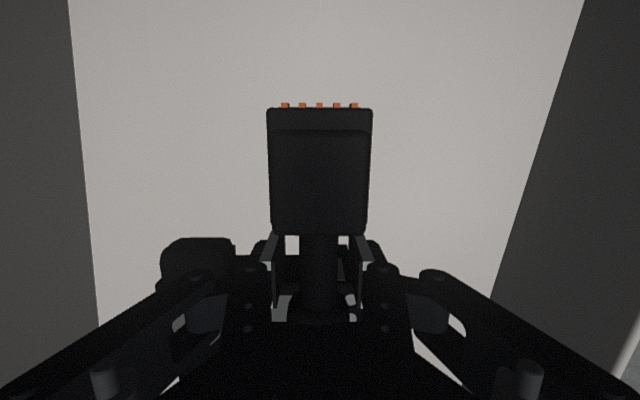

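The fingers straddle the neck at about (318,270), with the housing above it in the picture. I'll close on it.

```bash
python3 -m crank '[0,0,0,0,0,0,-1,0,0,0,0,0,0,-1,0,0,0,0,0,0,-1,0,0,0,0,0,0,-1,0,0,0.004,0,0,0,-1,0,0,0.008,0,0,0,-1,0,0,0.008,0,0,0,-1]' 70
```

```text
time_s: 4.42
tool_pos: [0.5751, 0.2027, 0.0577]
tcp_rot: [[0.986, 0.166, 0.003], [0.166, -0.986, 0.0], [0.003, 0.0, -1.0]]
force: [0.5, -0.3, -0.9]
finger_gap: 0.0158
```

```bash
python3 -m crank '[-0.003,0.017,0.003,0,0,0,-1,-0.006,0.035,0.003,0,0,0,-1,-0.01,0.06,0.003,0,0,0,-1,-0.014,0.085,0.003,0,0,0,-1,-0.019,0.1135,0.003,0,0,0,-1,-0.019,0.1135,0.003,0,0,0,-1,-0.019,0.1135,0.003,0,0,0,-1]'
python3 - <<'E'
from h import *
s=observe();print(s["tool_pos"],s["force"],s["finger_gap"]);p,d=snapshot("wrist");cv2.imwrite("pics/w4.png",p[:,:,::-1])
p,d=snapshot("scene");cv2.imwrite("pics/s4.png",cv2.resize(p[200:400,250:600,::-1],None,fx=2.2,fy=2.2))
E
```

```text
time_s: 5.0
tool_pos: [0.5546, 0.3171, 0.0589]
tcp_rot: [[0.986, 0.169, -0.0], [0.169, -0.986, -0.0], [-0.0, 0.0, -1.0]]
force: [-0.4, 0.1, -1.5]
finger_gap: 0.016
[0.5546123  0.31707034 0.05894211] [-0.37029261  0.05568546 -1.48184399] 0.01600433321232304
```

View pics/s4.png

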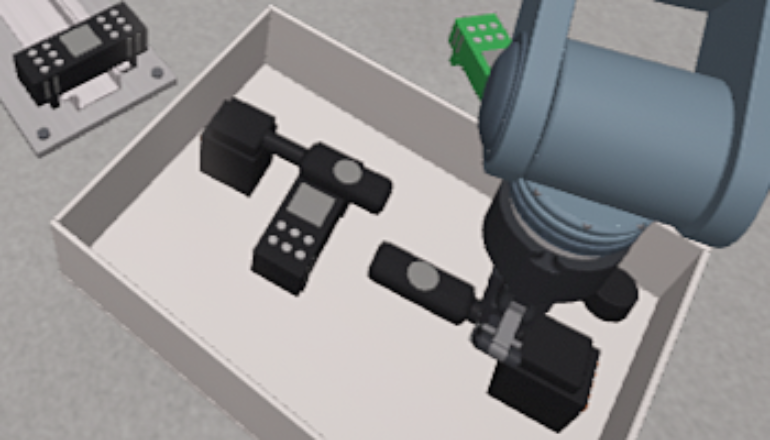

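View pics/w4.png

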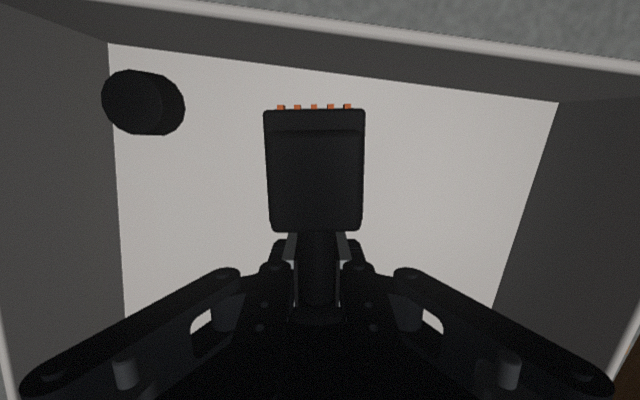

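Stalk a is clear of the module and still level. I'll set it down.

```bash
python3 -m crank '[0,0,-0.006,0,0,0,-1,0,0,-0.0105,0,0,0,-1,0,0,-0.0105,0,0,0,-1,0,0,-0.0105,0,0,0,-0.2,0,0,-0.0105,0,0,0,-0.2,0,0,-0.0105,0,0,0,-0.2,0,0,0.02,0,0,0,-0.2,0,0,0.06,0,0,0,-0.2,0,0,0.09,0,0,0,-0.2,0,0,0.09,0,0,0,-0.2]'
```

```text
time_s: 5.93
tool_pos: [0.5594, 0.3172, 0.1568]
tcp_rot: [[0.986, 0.166, 0.012], [0.166, -0.986, 0.004], [0.013, -0.002, -1.0]]
force: [1.1, 1.3, 1.1]
finger_gap: 0.0343
```

```bash
python3 -m crank '[-0.004,-0.04,0,0,0,1,-0.2,-0.008,-0.08,0,0,0,1,-0.2,-0.012,-0.12,0,0,0,1,-0.2,-0.016,-0.16,0,0,0,1,-0.2,-0.0215,-0.2,0,0,0,1,-0.2,-0.0215,-0.2,0,0,0,1,-0.2,-0.0215,-0.2,0,0,0,1,-0.2,-0.0215,-0.2,0,0,0,1,-0.2]'
python3 - <<'E'
from h import *
s=observe();print(s["tool_pos"],s["force"],s["finger_gap"]);p,d=snapshot("wrist");cv2.imwrite("pics/w5.png",p[:,:,::-1]);np.savez("w5.npz",d=d,**wcal(s))
E
```

```text
time_s: 6.6
tool_pos: [0.5337, 0.1159, 0.1486]
tcp_rot: [[0.983, 0.183, -0.0], [0.183, -0.983, 0.0], [-0.0, -0.0, -1.0]]
force: [1.2, 0.4, -0.1]
finger_gap: 0.0342
[0.53366175 0.11586609 0.14864266] [ 1.19586893  0.41437628 -0.07619409] 0.03416656522743545
```

View pics/w5.png

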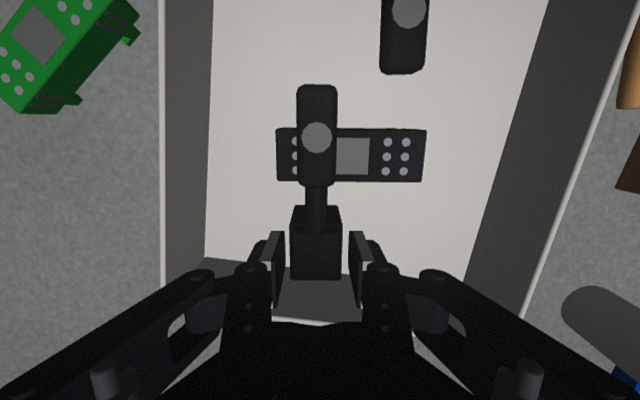

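```bash
python3 - <<'E'
from h import *
c=dict(np.load("w5.npz"));d=c.pop("d")
u=np.array([-.183,.983])
T=atz(c,316.5,85,.07);B=atz(c,317,186,.073);H=atz(c,316,206,.08)
print(T,B,H)
for n,p,l in(("tip",T,.137),("bnd",B,.062),("hous",H,.027)): print(n,p[:2]-(l-.045)*u)
Q=[atz(c,*q,.055) for q in((276,129),(425,130),(422,181),(279,182))];print(np.round(Q,4),np.mean(Q,0))
E
```

```text
[0.51703947 0.205946   0.07      ] [0.531033  0.1327098 0.073    ] [0.53287348 0.11853371 0.08      ]
tip [0.53387547 0.11551   ]
bnd [0.534144  0.1159988]
hous [0.52957948 0.13622771]
[[0.4907 0.169  0.055 ]
 [0.609  0.1901 0.055 ]
 [0.6183 0.1491 0.055 ]
 [0.4995 0.1262 0.055 ]] [0.55439102 0.15860601 0.055     ]
```

```bash
python3 -m crank '[0,0,-0.04,0,0,0,-0.2,0,0,-0.08,0,0,0,-0.2,0,0,-0.099,0,0,0,-0.2,0,0,-0.099,0,0,0,-0.2,0,0,-0.099,0,0,0,-0.2,0,0,-0.099,0,0,0,-1,0,0,-0.099,0,0,0,-1,0,0,-0.099,0,0,0,-1,0,0,-0.099,0,0,0,-1,0,0,-0.099,0,0,0,-1]'
python3 -m crank '[0,0,0.005,0,0,0,-1,0,0,0.011,0,0,0,-1,0,0,0.011,0,0,0,-1]'
```

```text
time_s: 7.48
tool_pos: [0.5352, 0.1165, 0.0521]
tcp_rot: [[0.983, 0.183, 0.004], [0.183, -0.983, 0.001], [0.004, -0.0, -1.0]]
force: [-1.6, 3.0, 7.4]
finger_gap: 0.0156
time_s: 7.73
tool_pos: [0.5344, 0.1158, 0.0623]
tcp_rot: [[0.983, 0.183, 0.002], [0.183, -0.983, -0.0], [0.002, 0.001, -1.0]]
force: [0.6, -1.1, -2.1]
finger_gap: 0.0157
```

```bash
python3 -m crank '[-0.015,-0.003,0.002,0,0,0,-1,-0.03,-0.0055,0.002,0,0,0,-1,-0.045,-0.008,0.002,0,0,0,-1,-0.064,-0.0115,0.002,0,0,0,-1,-0.064,-0.0115,0.002,0,0,0,-1,-0.064,-0.0115,0.002,0,0,0,-1,-0.064,-0.0115,-0.006,0,0,0,-1,-0.064,-0.0115,-0.0115,0,0,0,-1,-0.064,-0.0115,-0.0115,0,0,0,-1]'
python3 - <<'E'
from h import *
s=observe();print(s["tool_pos"],s["force"],s["finger_gap"])
p,d=snapshot("scene");cv2.imwrite("pics/s6.png",cv2.resize(p[200:400,250:600,::-1],None,fx=2.2,fy=2.2))
E
```

```text
time_s: 8.48
tool_pos: [0.4717, 0.1054, 0.0518]
tcp_rot: [[0.983, 0.183, 0.0], [0.183, -0.983, 0.002], [0.001, -0.002, -1.0]]
force: [-8.8, 4.4, 19.8]
finger_gap: 0.0159
[0.47166676 0.10535664 0.05179357] [-8.8360191   4.36472991 19.81139673] 0.015910611972983362
```

View pics/s6.png

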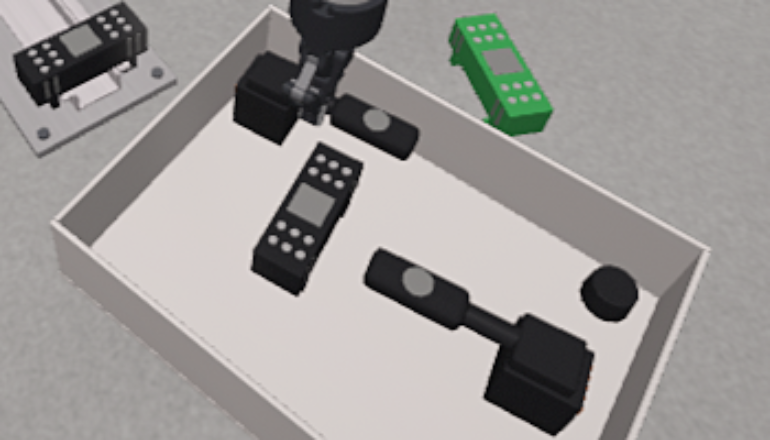

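```bash
python3 -m crank '[0,0,0.002,0,0,0,-0.2,0,0,0.002,0,0,0,-0.2,0,0,0.002,0,0,0,-0.2,0,0,0.03,0,0,0,-0.2,0,0,0.07,0,0,0,-0.2,0,0,0.11,0,0,0,0.2,0.02,0.01,0.15,0,0,0,1,0.05,0.03,0.15,0,0,-20,1,0.084,0.055,0.15,0,0,-45,1,0.084,0.055,0.15,0,0,-90,1]'
python3 -m crank '[0,0,0,0,0,-70,1,0,0,0,0,0,-70,1,0,0,0,0,0,-70,1,0,0,0,0,0,-70,1,0,0,0,0,0,-70,1,0,0,0,0,0,-70,1,0,0,0,0,0,-70,1,0,0,0,0,0,-70,1,0,0,0,0,0,-70,1,0,0,0,0,0,-70,1]'
python3 - <<'E'
from h import *
s=observe();print(s["tool_pos"],s["force"],s["finger_gap"],s["joint_positions"]);p,d=snapshot("wrist");cv2.imwrite("pics/w7.png",p[:,:,::-1]);np.savez("w7.npz",d=d,**wcal(s))
E
```

```text
time_s: 9.37
tool_pos: [0.5581, 0.1618, 0.1987]
tcp_rot: [[0.981, -0.194, 0.002], [-0.194, -0.981, 0.001], [0.001, -0.001, -1.0]]
force: [-1.4, 0.3, -0.6]
finger_gap: 0.0853
time_s: 10.2
tool_pos: [0.5538, 0.1593, 0.1986]
tcp_rot: [[0.152, -0.988, -0.001], [-0.988, -0.152, -0.0], [0.0, 0.001, -1.0]]
force: [-0.2, 0.6, -0.3]
finger_gap: 0.0856
[0.55376845 0.15932339 0.19864013] [-0.24285469  0.61040941 -0.34779906] 0.08559215211461065 [ 8.35382171e-02  1.06402704e-01  1.77731797e+00 -1.62249509e-04
  1.25885796e+00  1.50168732e+00]
```

View pics/w7.png

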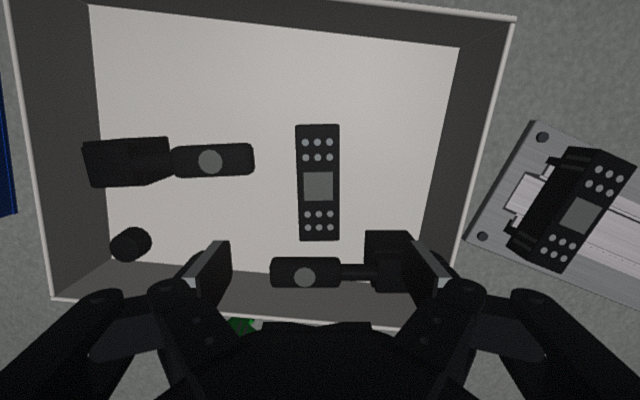

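```bash
python3 - <<'E'
from h import *
p=cv2.imread("pics/w7.png");p=cv2.convertScaleAbs(p,alpha=2)
cv2.imwrite("pics/w7c.png",cv2.resize(p[115:250,285:350],None,fx=5,fy=4.4,interpolation=cv2.INTER_CUBIC))
c=dict(np.load("w7.npz"));d=c.pop("d");P=cloud(c,d)
m=(P[...,2]>.048)&(P[...,2]<.060);m[:110]=0;m[250:]=0;m[:,:280]=0;m[:,355:]=0
print(cv2.minAreaRect(P[m][:,:2].astype(np.float32)*1000),np.median(P[m][:,2]))
Q=[atz(c,*q,.055) for q in((295,126),(340,125),(339,240),(300,241))];print(np.round(Q,4),np.mean(Q,0))
E
```

```text
((553.6984252929688, 158.55496215820312), (123.84703063964844, 44.0306282043457), 9.961335182189941) 0.054538134637306585
[[0.6101 0.1899 0.055 ]
 [0.6176 0.1467 0.055 ]
 [0.4982 0.1267 0.055 ]
 [0.4906 0.1685 0.055 ]] [0.55411925 0.15794709 0.055     ]
```

View pics/w7c.png

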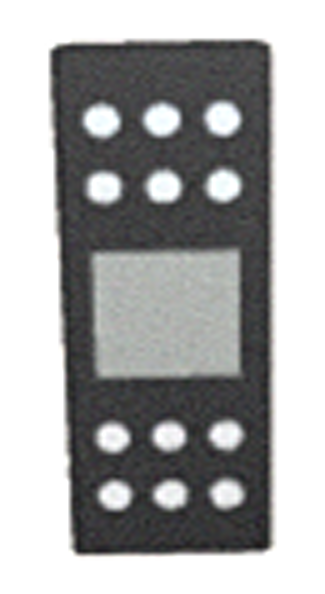

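```bash
python3 -m crank '[0,-0.001,-0.04,0,0,1.2,1,0,-0.001,-0.08,0,0,1.2,1,0,-0.001,-0.12,0,0,1.2,1,0,-0.001,-0.15,0,0,1.2,1,0,-0.001,-0.1725,0,0,1.2,1,0,-0.001,-0.1725,0,0,1.2,1,0,-0.001,-0.1725,0,0,1.2,1]'
python3 -m crank '[0,0,0,0,0,0,-1,0,0,0,0,0,0,-1,0,0,0,0,0,0,-1,0,0,0,0,0,0,-1,0,0,0,0,0,0,-1,0,0,0,0,0,0,-1]' 70
```

```text
time_s: 10.83
tool_pos: [0.5528, 0.1583, 0.0258]
tcp_rot: [[0.18, -0.984, -0.003], [-0.984, -0.18, -0.0], [-0.0, 0.003, -1.0]]
force: [0.5, -0.2, 0.5]
finger_gap: 0.0853
time_s: 11.33
tool_pos: [0.5555, 0.1586, 0.0293]
tcp_rot: [[0.179, -0.984, 0.004], [-0.984, -0.179, 0.0], [0.0, -0.004, -1.0]]
force: [-0.3, -0.1, 6.9]
finger_gap: 0.0431
```

```bash
python3 -m crank '[0,0,0.02,0,0,0,-1,0,0,0.06,0,0,0,-1,0,0,0.1,0,0,0,-1,0,0,0.14,0,0,0,-1,0,0,0.18,0,0,0,-1,0,0,0.2,0,0,0,-1,0,0,0.2,0,0,0,-1]'
python3 - <<'E'
from h import *
s=observe();print(s["tool_pos"],s["force"],s["torque"],s["finger_gap"]);p,d=snapshot("wrist");cv2.imwrite("pics/w8.png",p[:,:,::-1]);np.savez("w8.npz",d=d,**wcal(s))
p,d=snapshot("scene");cv2.imwrite("pics/s8.png",p[:,:,::-1])
E
```

```text
time_s: 11.92
tool_pos: [0.5567, 0.1588, 0.2341]
tcp_rot: [[0.179, -0.984, 0.012], [-0.984, -0.179, 0.001], [0.001, -0.012, -1.0]]
force: [1.0, 0.3, -0.9]
finger_gap: 0.0427
[0.55674332 0.15881362 0.2340592 ] [ 1.04641337  0.2622981  -0.88356401] [0.01157827 0.00404763 0.00684354] 0.04265582105450625
```

View pics/w8.png

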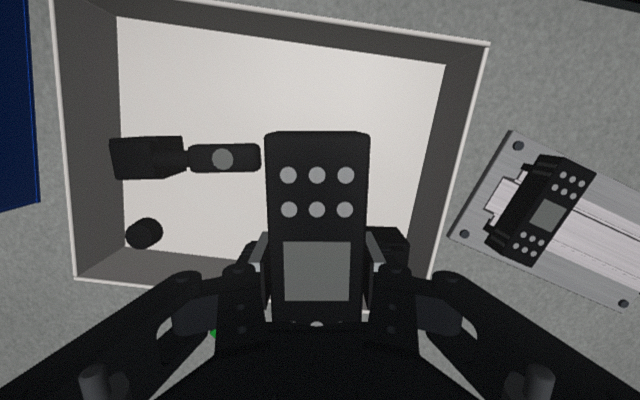

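View pics/s8.png

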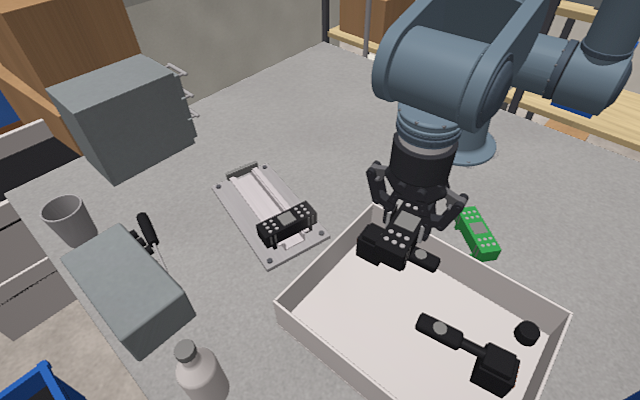

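```bash
python3 - <<'E'
from h import *
z=np.load("w8.npz");M=calibration("wrist")["mount"]
P=cloud(dict(intrinsics=z["intrinsics"],cam_to_world=M),z["d"])
q=P[145:300,275:362].reshape(-1,3);q=q[(q[:,2]<0.02)&(q[:,2]>-.06)]
A=np.c_[q[:,:2],np.ones(len(q))];k=np.linalg.lstsq(A,q[:,2],rcond=None)[0];print(len(q),k,np.degrees(np.arctan(k[:2])))
c=dict(intrinsics=z["intrinsics"],cam_to_world=M)
zt=lambda y:k[2]+k[1]*y
for u,v in((266,138),(318,138),(369,138),(284,242),(351,242),(284,300),(350,300)):
    o,d=ray(c,u,v);t=(k[2]+k[0]*o[0]+k[1]*o[1]-o[2])/(d[2]-k[0]*d[0]-k[1]*d[1]);print(u,v,np.round(o+t*d,4))
E
```

```text
13424 [ 0.00090886 -0.00727467 -0.0254103 ] [ 0.05207365 -0.41680036]
266 138 [-0.0212 -0.0592 -0.025 ]
318 138 [-0.0002 -0.0592 -0.025 ]
369 138 [ 0.0204 -0.0592 -0.025 ]
284 242 [-0.0152 -0.0139 -0.0253]
351 242 [ 0.0146 -0.0138 -0.0253]
284 300 [-0.0161  0.0156 -0.0255]
350 300 [ 0.015   0.0157 -0.0255]
```

```bash
python3 -m crank '[-0.003,-0.038,0,0,0,-2,-1,-0.006,-0.076,0,0,0,-5,-1,-0.009,-0.114,0,0,0,-8,-1,-0.012,-0.152,0,0,0,-11,-1,-0.016,-0.19,0,0,0,-14,-1,-0.019,-0.228,0,0,0,-17,-1,-0.022,-0.266,0,0,0,-20,-1,-0.025,-0.304,0,0,0,-23.8,-1,-0.029,-0.342,0,0,0,-23.8,-1,-0.032,-0.384,0,0,0,-23.8,-1]'
python3 -m crank '[0,0,0,0,0,0,-1,0,0,-0.02,-1.5,-6,0,-1,0,0,-0.04,-3,-12,0,-1,0,0,-0.06,-3.74,-15.56,0,-1,0,0,-0.06,-3.74,-15.56,0,-1,0,0,-0.06,-3.74,-15.56,0,-1,0,0,-0.06,-3.74,-15.56,0,-1]'
python3 - <<'E'
from h import *
s=observe();print(s["tool_pos"],s["tcp_rot"],s["force"],s["torque"],s["finger_gap"]);p,d=snapshot("wrist");cv2.imwrite("pics/w9.png",p[:,:,::-1]);np.savez("w9.npz",d=d,R=s["tcp_rot"],**wcal(s))
E
```

```text
time_s: 12.85
tool_pos: [0.5197, -0.2255, 0.2234]
tcp_rot: [[-0.233, -0.972, -0.005], [-0.972, 0.233, 0.004], [-0.003, 0.006, -1.0]]
force: [1.9, 0.1, -2.2]
finger_gap: 0.0428
time_s: 13.43
tool_pos: [0.5222, -0.2252, 0.1673]
tcp_rot: [[-0.234, -0.935, 0.267], [-0.972, 0.225, -0.064], [0.0, -0.275, -0.962]]
force: [1.5, -1.0, -1.5]
finger_gap: 0.0428
[ 0.52221585 -0.22520545  0.16732425] [[-2.33509502e-01 -9.34940707e-01  2.67131403e-01]
 [-9.72354519e-01  2.24516601e-01 -6.41793137e-02]
 [ 2.84181944e-05 -2.74732907e-01 -9.61520582e-01]] [ 1.49562529 -0.98418585 -1.54136619] [ 0.04483202  0.24262312 -0.01360731] 0.04282488151950239
```

View pics/w9.png

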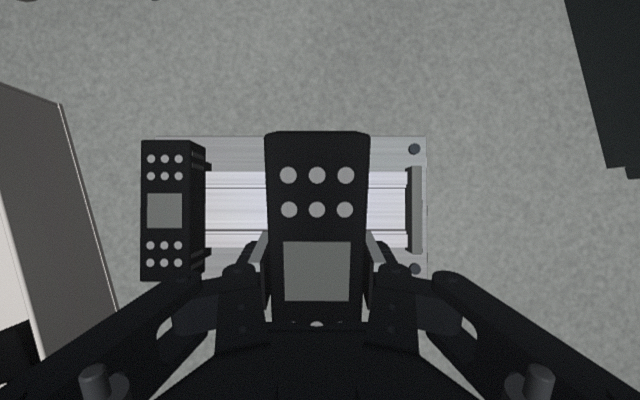

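```bash
cat > m.py <<'E'
from h import *
t=np.radians(-13.5);UX=np.array([np.cos(t),np.sin(t),0]);UY=np.array([-UX[1],UX[0],0])
O=.576*UX-.0675*UY
def stand(p): q=np.asarray(p)-O;return np.array([q@UX,q@UY,q[2]])
def hook(s):
    R=s["tcp_rot"];T=s["tool_pos"]
    M=np.c_[-R[:,1],-R[:,0],-R[:,2]]   # module axes
    org=T+R@np.array([0,.0015,.0246])
    H=org+M@np.array([-.0385,0,.014]);F=org+M@np.array([.0375,0,.014])
    print("org",np.round(stand(org)*1e3,1),"H",np.round(stand(H)*1e3,1),"F",np.round(stand(F)*1e3,1),"yaw err",np.round(np.degrees(np.arctan2(M[:,0]@UY,M[:,0]@UX)),2),"tilt",np.round(np.degrees(np.arcsin(M[2,0])),2))
if __name__=="__main__":
    s=observe();hook(s);print(s["time_s"],np.round(s["force"],1),np.round(s["torque"],2),s["finger_gap"])
E
python3 m.py; python3 - <<'E'
from m import *
z=np.load("w9.npz");c=dict(intrinsics=z["intrinsics"],cam_to_world=z["cam_to_world"]);P=cloud(c,z["d"])
S=(P-O);X=S@UX;Y=S@UY;Z=S[...,2]
w=np.zeros(Z.shape,bool);w[150:260,212:258]=1;w[150:260,378:402]=1
m=w&(Z>.03)&(Z<.05);print("rail top z",np.median(Z[m]),m.sum(),"x",np.percentile(X[m],[.5,2,98,99.5]))
g=w&(Z<.03)&(Z>0);print(np.median(Z[g]))
# rail edges by rows at columns 240 & 390 in brightness
p=cv2.imread("pics/w9.png").max(2).astype(int)
print(p[160:180,235].tolist(),p[235:262,235].tolist())
for v in(171,247):
  print([np.round(stand(atz(c,u,v,.04))*1e3,1) for u in(235,390)])
E
```

```text
org [ -9.5 -29.9 144.3] H [-50.3 -29.9 147.1] F [ 22.7 -29.9 168.2] yaw err 0.02 tilt 16.06
13.4833 [ 0.7 -0.8 -2.7] [ 0.01  0.22 -0.02] 0.042632019516181625
rail top z 0.03915550226065315 2172 x [-0.03736462 -0.03714674  0.03713585  0.03725536]
0.013747410564443008
[155, 152, 153, 155, 160, 155, 153, 154, 153, 152, 152, 178, 210, 215, 214, 211, 215, 213, 208, 203] [207, 213, 211, 207, 207, 206, 201, 195, 194, 201, 203, 202, 178, 152, 152, 154, 159, 154, 153, 148, 153, 147, 155, 156, 154, 153, 152]
[array([38.1, 52. , 40. ]), array([  38.1, -102. ,   40. ])]
[array([-37.2,  51.7,  40. ]), array([ -37.3, -101.7,   40. ])]
```

```bash
python3 -m crank '[-0.002,0.0005,-0.03,0,0,0,-1,-0.002,0.0005,-0.06,0,0,0,-1,-0.002,0.0005,-0.085,0,0,0,-1,-0.002,0.0005,-0.085,0,0,0,-1,-0.002,0.0005,-0.085,0,0,0,-1,-0.002,0.0005,-0.085,0,0,0,-1]'; python3 m.py
```

```text
time_s: 13.98
tool_pos: [0.5217, -0.2258, 0.0846]
tcp_rot: [[-0.233, -0.934, 0.271], [-0.972, 0.224, -0.067], [0.002, -0.279, -0.96]]
force: [0.5, 0.3, -0.9]
finger_gap: 0.0431
org [-10.6 -30.3  60.6] H [-51.5 -30.3  63.3] F [ 21.5 -30.3  84.5] yaw err 0.03 tilt 16.21
13.9833 [ 0.5  0.3 -0.9] [ 0.03  0.22 -0.01] 0.043106454822836225
```

```bash
python3 -m crank '[-0.001,0,-0.012,0,0,0,-1,-0.001,0,-0.0215,0,0,0,-1,-0.001,0,-0.0215,0,0,0,-1,-0.001,0,-0.0215,0,0,0,-1]'; python3 m.py;python3 - <<'E'
from m import *
s=observe();hook(s)
for n in("wrist","scene"):
  p,d=snapshot(n);cv2.imwrite(f"pics/{n[0]}10.png",p[:,:,::-1])
p=cv2.imread("pics/s10.png");cv2.imwrite("pics/s10c.png",cv2.resize(p[130:290,190:350],None,fx=4,fy=3.7,interpolation=cv2.INTER_CUBIC))
E
```

```text
time_s: 14.32
tool_pos: [0.5183, -0.2243, 0.0599]
tcp_rot: [[-0.234, -0.935, 0.267], [-0.972, 0.225, -0.064], [-0.001, -0.274, -0.962]]
force: [-0.6, 1.0, -2.0]
finger_gap: 0.0428
org [-14.4 -29.6  35.8] H [-55.2 -29.6  38.7] F [ 17.9 -29.6  59.5] yaw err -0.03 tilt 15.92
14.3167 [-0.6  1.  -2. ] [ 0.04  0.18 -0.02] 0.0427577928399482
org [-14.4 -29.6  35.8] H [-55.2 -29.6  38.7] F [ 17.9 -29.6  59.5] yaw err -0.03 tilt 15.92
```

View pics/s10c.png

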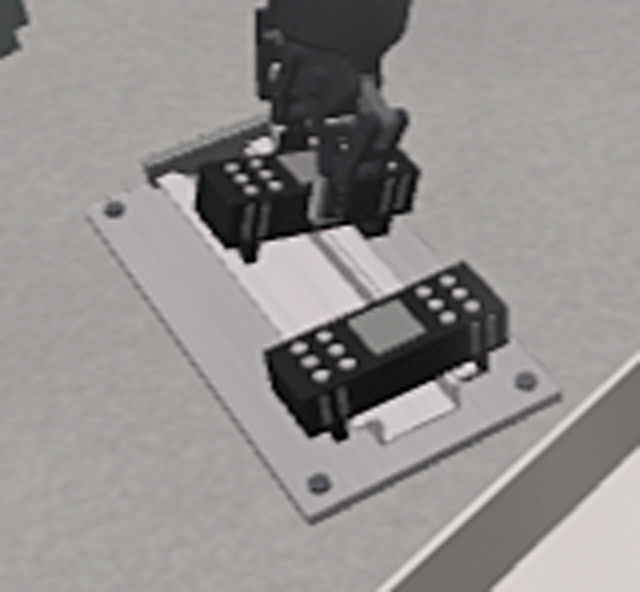

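```bash
python3 m.py; python3 -m crank '[0,0,0,0,0,0,-1,0,0,0,0,0,0,-1]'; python3 m.py
```

```text
org [-13.6 -29.9  36.7] H [-54.5 -29.9  39.6] F [ 18.6 -29.9  60.5] yaw err -0.01 tilt 16.03
14.4167 [ 0.3  0.2 -2.5] [ 0.05  0.21 -0.05] 0.04271415277534177
time_s: 14.58
tool_pos: [0.519, -0.2248, 0.061]
tcp_rot: [[-0.234, -0.934, 0.269], [-0.972, 0.224, -0.065], [0.0, -0.276, -0.961]]
force: [-0.4, 0.1, -2.6]
finger_gap: 0.043
org [-13.5 -29.9  36.9] H [-54.4 -29.9  39.8] F [ 18.7 -29.9  60.8] yaw err -0.01 tilt 16.05
14.5833 [-0.4  0.1 -2.6] [0.03 0.23 0.  ] 0.04296213117835103
```

```bash
python3 -m crank '[0,0,0.0012,0,0,0,-1,0.002,-0.0005,0.0012,0,0,0,-1,0.004,-0.001,0.0012,0,0,0,-1,0.006,-0.0014,0.0012,0,0,0,-1,0.008,-0.0019,0.0012,0,0,0,-1,0.010,-0.0024,0.0012,0,0,0,-1,0.010,-0.0024,0.0012,0,0,0,-1,0.010,-0.0024,0.0012,0,0,0,-1]'; python3 m.py
```

```text
time_s: 15.25
tool_pos: [0.5289, -0.227, 0.0617]
tcp_rot: [[-0.234, -0.935, 0.268], [-0.972, 0.225, -0.064], [-0.0, -0.276, -0.961]]
force: [0.1, 0.5, -1.8]
finger_gap: 0.0427
org [ -3.4 -29.8  37.6] H [-44.3 -29.8  40.5] F [ 28.8 -29.8  61.4] yaw err -0.01 tilt 16.0
15.25 [ 0.1  0.5 -1.8] [ 0.06  0.23 -0.02] 0.04266596275784503
```

```bash
python3 -m crank '[0.002,-0.0005,0.0005,0,0,0,-1,0.004,-0.001,0.0005,0,0,0,-1,0.0055,-0.0013,0.0005,0,0,0,-1,0.0055,-0.0013,0.0005,0,0,0,-1,0.0055,-0.0013,0.0005,0,0,0,-1]'; python3 m.py
```

```text
time_s: 15.67
tool_pos: [0.5343, -0.2283, 0.0622]
tcp_rot: [[-0.234, -0.935, 0.268], [-0.972, 0.225, -0.064], [0.0, -0.276, -0.961]]
force: [-0.5, -0.5, -2.7]
finger_gap: 0.0426
org [  2.2 -29.8  38.1] H [-38.7 -29.8  41. ] F [ 34.4 -29.8  61.9] yaw err -0.01 tilt 16.0
15.6667 [-0.5 -0.5 -2.7] [ 0.05  0.29 -0.01] 0.04255589887868381
```

```bash
python3 -m crank '[0.0007,-0.0002,-0.0013,0.47,1.94,0,-1,0.0015,-0.0004,-0.0027,0.93,3.89,0,-1,0.0021,-0.0005,-0.0041,1.4,5.83,0,-1,0.0027,-0.0007,-0.0056,1.87,7.78,0,-1,0.0027,-0.0007,-0.0056,1.87,7.78,0,-1,0.0027,-0.0007,-0.0056,1.87,7.78,0,-1]'; python3 m.py
```

```text
time_s: 16.17
tool_pos: [0.5372, -0.229, 0.0565]
tcp_rot: [[-0.233, -0.963, 0.136], [-0.972, 0.231, -0.033], [-0.0, -0.14, -0.99]]
force: [0.3, 0.6, -2.1]
finger_gap: 0.0424
org [  1.8 -29.7  32. ] H [-38.3 -29.7  40.4] F [ 36.9 -29.7  51.1] yaw err -0.0 tilt 8.05
16.1667 [ 0.3  0.6 -2.1] [-0.02  0.14 -0.02] 0.04240561369131343
```

```bash
python3 -m crank '[0.0004,-0.0001,-0.0012,0.39,1.62,0,-1,0.0008,-0.0002,-0.0024,0.78,3.24,0,-1,0.0012,-0.0003,-0.0037,1.17,4.86,0,-1,0.0012,-0.0003,-0.0037,1.17,4.86,0,-1,0.0012,-0.0003,-0.0037,1.17,4.86,0,-1]'; python3 m.py
```

```text
time_s: 16.58
tool_pos: [0.5391, -0.2299, 0.0537]
tcp_rot: [[-0.234, -0.971, 0.055], [-0.972, 0.233, -0.014], [0.001, -0.056, -0.998]]
force: [3.1, -1.2, -0.7]
finger_gap: 0.0427
org [  1.7 -30.2  29.1] H [-37.5 -30.2  40.9] F [ 38.4 -30.2  45.2] yaw err -0.01 tilt 3.22
16.5833 [ 3.1 -1.2 -0.7] [-0.17 -0.43  0.03] 0.04271755393954792
```

```bash
python3 -m crank '[0.0002,0,-0.001,0.23,0.97,0,-1,0.0004,-0.0001,-0.002,0.47,1.94,0,-1,0.0005,-0.0001,-0.003,0.7,2.92,0,-1,0.0005,-0.0001,-0.0036,0.82,3.4,0,-1,0.0005,-0.0001,-0.0036,0.82,3.4,0,-1]'; python3 m.py
```

```text
time_s: 17.0
tool_pos: [0.5389, -0.2296, 0.0505]
tcp_rot: [[-0.233, -0.972, -0.01], [-0.972, 0.233, 0.002], [0.0, 0.01, -1.0]]
force: [-3.5, 2.1, 10.7]
finger_gap: 0.0429
org [ -0.2 -30.   25.9] H [-38.5 -30.   40.3] F [ 37.5 -30.   39.5] yaw err 0.01 tilt -0.6
17.0 [-3.5  2.1 10.7] [ 0.12  0.2  -0.01] 0.04292674724332517
```

```bash
python3 -m crank '[0,0,0,0,0,0,1,0,0,0,0,0,0,1,0,0,0,0,0,0,1,0,0,0,0,0,0,1,0,0,0.03,0,0,0,1,0,0,0.07,0,0,0,1,0,0,0.11,0,0,0,1,0,0,0.12,0,0,0,1,0,0,0.12,0,0,0,1,0,0,0.12,0,0,0,1]'
python3 - <<'E'
from m import *
s=observe();print(s["tool_pos"],s["force"],s["finger_gap"])
p,d=snapshot("wrist");cv2.imwrite("pics/w11.png",p[:,:,::-1]);np.savez("w11.npz",d=d,**wcal(s))
p,d=snapshot("scene");cv2.imwrite("pics/s11.png",p[:,:,::-1]);cv2.imwrite("pics/s11c.png",cv2.resize(p[130:290,190:350,::-1],None,fx=4.5,fy=3.7,interpolation=cv2.INTER_CUBIC))
z=np.load("w11.npz");P=cloud(dict(intrinsics=z["intrinsics"],cam_to_world=z["cam_to_world"]),z["d"])-O
X=P@UX;Y=P@UY;Z=P[...,2]
m=(Z>.068)&(Z<.085)&(Y>-.07)&(Y<.02)&(abs(X)<.08)
q=np.c_[X[m],Y[m]];print(m.sum(),cv2.minAreaRect((q*1000).astype(np.float32)),np.median(Z[m]))
k=np.linalg.lstsq(np.c_[q,np.ones(len(q))],Z[m],rcond=None)[0];print(k)
for n,y0,y1 in(("mine",-.045,-.015),("ref",.09,.116)):
  for x in(-.05,-.025,0,.025,.05):
    g=(abs(X-x)<.008)&(Y>y0)&(Y<y1)&(Z>.06)&(Z<.1);print(n,x,g.sum(),np.median(Z[g]) if g.any() else None)
E
```

```text
time_s: 17.83
tool_pos: [0.5386, -0.2294, 0.1693]
tcp_rot: [[-0.234, -0.972, -0.008], [-0.972, 0.234, 0.002], [0.0, 0.008, -1.0]]
force: [-1.4, -0.1, -0.9]
finger_gap: 0.0853
[ 0.53855287 -0.22937079  0.16933286] [-1.35981549 -0.13220851 -0.87639822] 0.08532282007350267
6994 ((-0.025379180908203125, -29.37003517150879), (123.25882720947266, 44.28984451293945), 0.0898168608546257) 0.07556580443225425
[-0.00136839 -0.00058942  0.07553841]
mine -0.05 526 0.07566928007294092
mine -0.025 574 0.07560803539474706
mine 0 619 0.0758885966217687
mine 0.025 679 0.07559128597217171
mine 0.05 725 0.07557462235026358
ref -0.05 459 0.07561507216660177
ref -0.025 491 0.07563427857588384
ref 0 541 0.0757677092610255
ref 0.025 580 0.07554303571720426
ref 0.05 639 0.07550981579588648
```

View pics/w11.png

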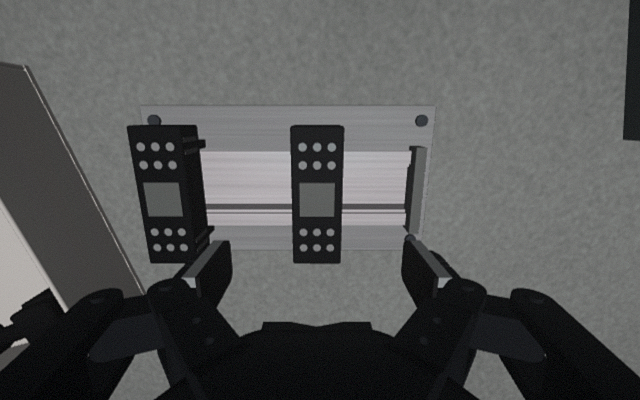

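View pics/s11c.png

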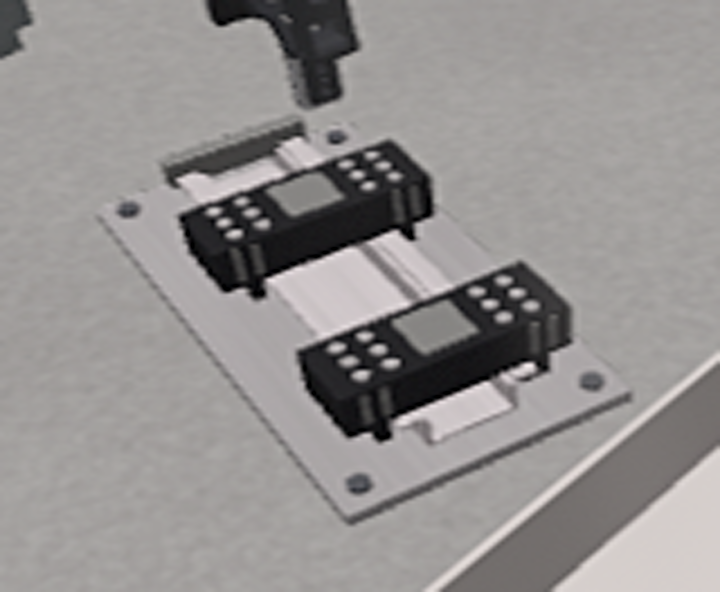

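Level with the reference module and centred. As a check, I'll press on the foot end with the jaws shut.

```bash
python3 -m crank '[0.0425,-0.0104,-0.02,0,0,0,-1,0.0425,-0.0104,-0.05,0,0,0,-1,0.0425,-0.0104,-0.07,0,0,0,-1,0.0425,-0.0104,-0.08,0,0,0,-1,0.0425,-0.0104,-0.08,0,0,0,-1,0.0425,-0.0104,-0.08,0,0,0,-1,0.0425,-0.0104,-0.08,0,0,0,-1]' 20
python3 -m crank '[0,0,-0.004,0,0,0,-1,0,0,-0.008,0,0,0,-1,0,0,-0.012,0,0,0,-1,0,0,-0.014,0,0,0,-1,0,0,-0.0145,0,0,0,-1,0,0,-0.0145,0,0,0,-1]'
```

```text
time_s: 18.52
tool_pos: [0.5816, -0.2402, 0.0905]
tcp_rot: [[-0.234, -0.972, -0.007], [-0.972, 0.234, 0.001], [0.0, 0.007, -1.0]]
force: [0.1, -0.6, 1.0]
finger_gap: 0.0009
time_s: 19.02
tool_pos: [0.5816, -0.24, 0.0759]
tcp_rot: [[-0.234, -0.972, -0.008], [-0.972, 0.234, 0.002], [0.0, 0.008, -1.0]]
force: [-1.5, 1.1, 5.1]
finger_gap: 0.0002
```

```bash
python3 -m crank '[0,0,-0.001,0,0,0,-1,0,0,-0.002,0,0,0,-1,0,0,-0.002,0,0,0,-1]'
python3 -m crank '[0,0,0.03,0,0,0,-1,0,0,0.07,0,0,0,-1,-0.02,0.01,0.1,0,0,0,-1,-0.05,0.02,0.11,0,0,0,-1,-0.05,0.02,0.11,0,0,0,-1,-0.05,0.02,0.11,0,0,0,-1]'
python3 - <<'E'
from m import *
s=observe();print(s["tool_pos"],s["force"])
p,d=snapshot("wrist");c=wcal(s)
P=cloud(c,d)-O;X=P@UX;Y=P@UY;Z=P[...,2]
m=(Z>.068)&(Z<.085)&(Y>-.07)&(Y<.02)&(abs(X)<.08)
print(cv2.minAreaRect((np.c_[X[m],Y[m]]*1000).astype(np.float32)))
for n,y0,y1 in(("mine",-.045,-.015),("ref",.09,.116)):
  print(n,[np.median(Z[(abs(X-x)<.008)&(Y>y0)&(Y<y1)&(Z>.06)&(Z<.1)]).round(5) for x in(-.05,-.025,.025,.05)])
cv2.imwrite("pics/w12.png",p[:,:,::-1])
p,d=snapshot("top");cv2.imwrite("pics/t12.png",p[:,:,::-1])
E
```

```text
time_s: 19.27
tool_pos: [0.583, -0.2405, 0.0757]
tcp_rot: [[-0.234, -0.972, -0.004], [-0.972, 0.234, 0.001], [0.001, 0.004, -1.0]]
force: [-0.6, 1.7, 10.6]
finger_gap: 0.0001
time_s: 19.77
tool_pos: [0.5307, -0.2196, 0.1836]
tcp_rot: [[-0.234, -0.972, -0.007], [-0.972, 0.234, 0.001], [0.0, 0.007, -1.0]]
force: [0.2, -0.3, 0.7]
finger_gap: 0.0
[ 0.53069144 -0.21956573  0.18362792] [ 0.15178027 -0.25931962  0.6572547 ]
((-0.3330230712890625, -29.531370162963867), (44.554229736328125, 123.06693267822266), 89.98977661132812)
mine [np.float64(0.07565), np.float64(0.07555), np.float64(0.07559), np.float64(0.07554)]
ref [np.float64(0.0756), np.float64(0.07557), np.float64(0.07559), np.float64(0.07553)]
```

View pics/t12.png

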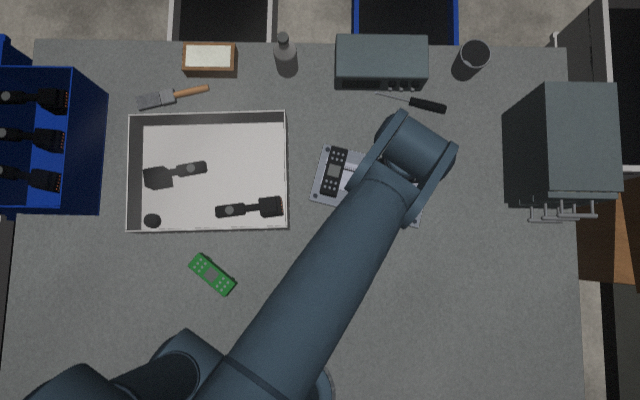

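```bash
python3 -c "
from rig import *
print(close_job(),observe()['time_s'])"
```

```text
the job is handed in; nothing more can be done
the job is handed in; nothing more can be done
```

The module is mounted on the rail and the job was handed in at about 20 s. No verdict came back.

- **Switches:** I gripped both by the neck. Stalk a went about 115 mm towards the tote's +y end, and stalk b about 65 mm towards the robot. The last top picture shows both standing inside the tote.
- **Mounting:** I lifted the module out, hooked it at a 16° tilt under the rail edge nearest the robot, and swung it down until it sat level.
- **Position:** After I let go, the depth measurement put the module within 0.4 mm of centre. It lies at y -29.5 mm in the stand's frame and square within about 0.1°. Its top is within 0.1 mm of the ready-mounted module's along its length.
- **Clip:** Pressing about 10 N on the foot end with the jaws shut gave no visible movement. I could not see the clip itself, so I infer it snapped from the level seat and the lack of give.

No check failed or disagreed, and the arm was clear of everything at the end.

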